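# Lock the long lens into the film scanner's bayonet mount

### The job

Take the dust cap off the film scanner's upward-facing lens mount and lay it grip-up in the shallow metal tray. Then fit the long lens: lower its two lugs through the mount's two slots, push it down against the spring, turn it clockwise (seen from above) just short of a quarter turn to the end stop and let it spring up and click home, locked and upright. Do not tip the lens over, and leave the short lens standing where it is.

Things in the scene. Friction and masses are not known exactly. Their poses are not given: they have to be found in the camera images.
- scanner: Film scanner's camera block, fixed to the bench: base plate 130 (x) x 170 (y) mm, grey box body, upward-facing steel lens ring. Origin under the mount's centre at bench level, axes as mount. Inside the ring, from each slot clockwise, a ridge reaches 9 mm below the ring's top; lugs must pass under it to a notch (roof 6 mm below the top) with an end stop beyond. Anticlockwise is blocked.
- mount (a point): Centre of the lens ring's flat top face, 84 mm above the bench, z up. Ring outer radius about 38 mm; round hole of radius 23.5 mm with two entry slots at +x and -x of this frame, each 19 mm wide and open out to radius 31 mm. The slots point along the block's shorter side (130 mm); an aluminium strip lies on the block's -x side.
- mount_home (a point): Same point as mount, but its x axis is the line of the lugs when the lens is locked in the notches: 80 degrees (1.396 rad) clockwise from the slots, seen from above.
- spring_plate (a joint): Brass spring plate inside the ring, m pressed down: 0 free (5 mm below the ring's top face), at most 0.0125. It pushes up with 1.1 N per mm: about 7 N with the lens locked (0.006), 12 N with the lens fully down (0.0115).
- lens_grip (a point): Long lens, 86 mm tall, about 0.22 kg, standing on its mount end; this point is on its axis 60 mm above its underside, z up. Black barrel of radius 26 mm (grip here), from 22 mm up to the top; two upright aluminium ribs on it at +x and -x (out to radius 33 mm, 26 to 76 mm up) stand in line with the lugs, so grip across y. A half turn makes no difference.
- lens: Long lens, origin at its underside. Spigot radius 21 mm; two lugs at its foot at +x and -x, out to radius 29, 14 wide, 5 thick; dark flange radius 36, 16.5 to 22 mm up. Underside below the ring's top: fully pushed 16.5 mm (flange on ring); over 14 mm needed to turn; locked 11 mm (grip point 49 mm above the ring's top, 5.5 mm gap under flange).
- cap_grip (a point): Black dust cap lying loosely on the mount, 48 mm tall: disc 78 mm across, 5 mm thick, a 4 mm plug beneath, and an upright grip bar on top, 64 mm long (along this frame's x), 14 mm thick (along y), 39 mm high. This point is in the bar, 32 mm above the cap's underside (plug), 23 mm above the top of the disc, 16 mm below the top of the bar.
- tray: Shallow open aluminium tray, fixed, 160 (x) x 140 (y) x 20 mm high, walls and floor 5 mm thick; origin at the centre of its underside, on the bench.
- short_lens_center (a point): The short lens, 46 mm tall, radius 34 mm at the foot and 28 mm above, standing upright, no lugs or ribs; this point is half-way up. Not wanted for this job.
Things that resemble listed ones, but are neither listed nor needed, are in the scene too. What is shaped like the tray but pink is not meant. Leave any purple look-alike of the lens alone.

How it is judged:
On the way, in this order (a step that is already met when the one before it is completed fails the run):
1. the dust cap has been taken off the mount (horizontal distance between cap_grip and mount above 0.1 m), for 0.1 s.
2. the long lens has been pushed down into the mount, lugs below the ridges (horizontal distance between lens_grip and mount below 0.006 m and z of lens_grip in the frame of mount below 0.0462 m), for 0.05 s.
At the end, for the whole second after the job is handed in: Long lens at rest, locked: within 6 mm of the mount's axis, grip point 47.2 to 50.5 mm above the ring's top, lugs within 0.16 rad of mount_home, upright within 0.06 rad. Dust cap flat and grip-up on the tray's floor, its grip within 60 mm (x) and 50 mm (y) of the tray's centre (x of cap_grip in the frame of tray between -0.06 and 0.06 m and y of cap_grip in the frame of tray between -0.05 and 0.05 m and z of cap_grip in the frame of tray between 0.025 and 0.045 m and angle between cap_grip's own z axis and vertical below 0.15 rad and horizontal distance between lens_grip and mount below 0.006 m and z of lens_grip in the frame of mount between 0.0472 and 0.0505 m and angle between the x axis of lens_grip and the x axis of mount_home, either way round below 0.16 rad and angle between lens_grip's own z axis and vertical below 0.06 rad and linear speed of lens below 0.01 m/s); the robot touches nothing.
It fails at once if the long lens tipped over (angle between lens_grip's own z axis and vertical above 0.7 rad).
It fails at once if the short lens was moved more than 30 mm (distance of short_lens_center from where it was at the start of the episode above 0.03 m).
It also fails if it takes over 72 s, if anything falls off the work surface, if the arm or the gripper's body presses on something with over 40 N, if the wrist force passes 120 N, or if a joint passes its speed limit or range.

### The arm

A 6-joint arm with a two-finger parallel gripper is mounted at the origin on the work surface. World frame = base frame: x ahead of the robot, y to its left, z up, the work surface at z = 0. Lengths are in m, angles in rad, forces in N, time in s.
With the tool pointing down it reaches from about 0.375 to 0.975 m from the base axis. Payload 3.8 kg.
Tool frame: the origin (TCP) lies on the centre line of the jaws, within the pads' length; the fingertips stand ahead of it and the grasp point (between the pads) lies 11 mm behind it (robot.tip_reach is the z of the fingertips in the tool frame, in m); z points along the fingers, y is the line along which they close (so a half turn about z gives the same grasp; the last joint's range is limited). The gripper opens to 88 mm and grips with 3 to 60 N. Pads are 18 mm wide; open, the fingers measure 123 mm over their backs; the gripper's body (75 mm by 187 mm) begins 45 mm behind the grasp point.
Start: joints at [-1.354, 0.264, 1.604, -0, 1.274, -0.037], TCP at [0.169, -0.653, 0.247] pointing down, gripper open.
Joint ranges: [-2.63, 2.63], [-0.94, 2.18], [0.31, 2.57], [-1.31, 4.45], [0, 2.66], [-2.55, 2.55]. Speed limits (rad/s): [2.57, 2.57, 3.14, 3.14, 3.14, 3.14].

### API

Orientations are given as a unit quaternion [w, x, y, z].
In Python, from plant import robot, capture, camera_model gives the robot as it stands. Calls block until the motion is done:
- robot.movep(position, orientation): joint-space move of the TCP to a pose.
- robot.move_linear(position, attitude=None, v=0.15, contact_N=None): straight line of the TCP; attitude=None keeps the orientation; v is the mean speed in m/s. With contact_N (N) it stops when the force on the tool has changed by that much, and returns True; else False.
- robot.goto_joints(angles): joint-space move.
- robot.gripper_to(opening, grasp_force=None): opening from 0.0 (shut) to 1.0 (fully open); grasp_force is the grip in N (None keeps the last); returns when the fingers have stopped.
- robot.pause(seconds).
- robot.solve_ik(position, orientation): joint angles nearest the present ones, or None.
- capture(name): name is "scene" or "top" or "wrist"; returns the picture (400x640x3 uint8, red, green, blue); there is no depth.
- camera_model(name): a dict with "fx", "fy", "cx", "cy" (pixels), "R" (3x3) and "t" (3): a world point X has camera coordinates R X + t. Camera axes: x right, y down, z forward; pixel columns grow to the right and rows downward; lengths in m; the calibration is good to about 2 mm. A picture is of the moment at which its call begins: read the wrist's pose just before it. camera_model takes no time and is no camera call; for the wrist camera it gives the pose at the moment of the call.
A pose or a line that the arm cannot do raises robot.Unreachable and nothing moves.
- robot.finish_job(): hands the job in; it is judged then, once.
Readings, each from a call of its own:
- robot.read_time_s(): time.
- robot.read_joint_positions(): joint angles.
- robot.read_joint_vel(): joint speeds.
- robot.read_tau(): joint torques, N m.
- robot.read_tool_pos(): TCP position.
- robot.read_tool_rot(): TCP orientation.
- robot.read_contact_force(): force on the tool from outside, world axes, zero at the start.
- robot.read_wrist_torque(): the same for the moment, N m.
- robot.read_width(): opening from 0.0 (shut) to 1.0 (fully open).
- robot.read_grasp_force(): force on a finger pad.
Only numpy, scipy, OpenCV 4.12 (cv2) and the standard library are available. Lean on these libraries where they do the work, as an engineer would, in place of code of your own. Each camera call takes 0.05 s, during which the arm holds its last target. There are 200 camera calls.

## Working session

There is one attempt and no reset: what is moved stays moved. The work goes in short steps, each a Python script; the robot and the scene stay as the last script left them, time stands still between calls to the robot, and variables do not carry over. Pictures are saved under pics/ and viewed, at most 10 in all, crops included, and the job is handed in when it is done.

```bash
mkdir -p pics; ls; python3 - <<'E'
from plant import robot,capture,camera_model
import cv2
for n in("top","scene"):
    cv2.imwrite(f"pics/{n}0.png",capture(n)[:,:,::-1])
    m=camera_model(n);print(n,m)
print(robot.read_time_s(),robot.tip_reach,robot.read_tool_rot())
E
```

```text
pics
top {'fx': 517.0831900334383, 'fy': 517.0831900334383, 'cx': 325.10849948401767, 'cy': 200.15200150581717, 'R': array([[-0.02564194, -0.99940592, -0.02302834],
       [-0.99372807,  0.02799088, -0.10826371],
       [ 0.10884398,  0.02010782, -0.99385545]]), 't': array([0.01545065, 0.42648812, 1.38376183])}
scene {'fx': 496.4727107897682, 'fy': 496.4727107897682, 'cx': 323.1196699707902, 'cy': 198.0147816488593, 'R': array([[ 0.02622538,  0.99965014,  0.00343912],
       [ 0.57750981, -0.01234241, -0.81629044],
       [-0.81596241,  0.02339365, -0.57763145]]), 't': array([-0.00842241, -0.15161232,  1.89087819])}
0.1 0.008 [-1.00947101e-03  9.91961111e-01  1.26539038e-01 -8.53484103e-05]
```

View pics/top0.png

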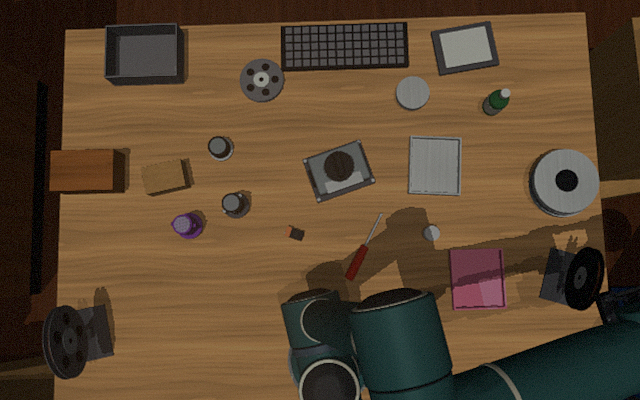

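View pics/scene0.png

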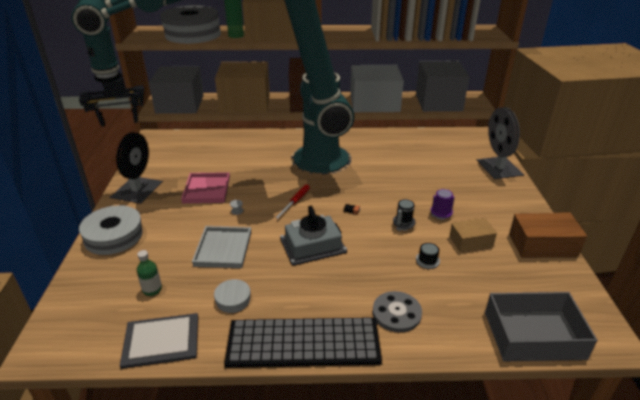

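The top view shows the scanner at about (339,168) with its strip at the lower side, the tray at (435,165), the long lens at (235,204), the short lens at (221,148), and the purple decoy at (187,225). I'll get rough positions, then enlarge the crop.

```bash
cat > h.py <<'E'
from plant import robot,capture,camera_model
import numpy as np,cv2
from scipy.spatial.transform import Rotation as Ro
def px(m,u,v,z):
    d=m["R"].T@np.array([(u-m["cx"])/m["fx"],(v-m["cy"])/m["fy"],1]);c=-m["R"].T@m["t"]
    return c+d*(z-c[2])/d[2]
def proj(m,X):
    p=m["R"]@np.asarray(X)+m["t"];return m["fx"]*p[0]/p[2]+m["cx"],m["fy"]*p[1]/p[2]+m["cy"]
def down(yaw):  # tool z down, tool y (closing) along world angle yaw (mod pi, near-current joint chosen by caller)
    y=np.array([np.cos(yaw),np.sin(yaw),0]);z=np.array([0,0,-1.]);x=np.cross(y,z)
    return Ro.from_matrix(np.c_[x,y,z]).as_quat(scalar_first=True)
def go(p,yaw,**k):  # choose half turn with smallest |j6|
    best=None
    for a in(yaw,yaw+np.pi):
        s=robot.solve_ik(p,down(a))
        if s is not None and (best is None or abs(s[5])<abs(best[0][5])): best=(s,a)
    robot.movep(p,down(best[1])); return best
def grab(name,n): 
    m=camera_model(name);im=capture(name);cv2.imwrite(f"pics/{n}.png",im[:,:,::-1]);return m,im
E
python3 - <<'E'
from h import *
m=camera_model("top");im=cv2.imread("pics/top0.png")
c=im[120:240,170:470];c=cv2.convertScaleAbs(cv2.resize(c,(800,320),interpolation=cv2.INTER_CUBIC),alpha=1.7)
cv2.imwrite("pics/crop1.png",c)
for n,u,v,z in[("scan",339,167,.13),("strip",345,185,.07),("lens",235,200,.086),("short",221,148,.046),("tray",435,165,.02)]: print(n,px(m,u,v,z).round(3))
for u,v in[(304,160),(362,140),(375,182),(318,201)]:print(px(m,u,v,0.01).round(3))
for u,v in[(410,136),(461,138),(459,195),(408,193)]:print(px(m,u,v,0.02).round(3))
w=camera_model("wrist");print(w["fx"],w["cx"],w["cy"],(w["R"]@Ro.from_quat(robot.read_tool_rot(),scalar_first=True).as_matrix()).round(2),(w["R"]@robot.read_tool_pos()+w["t"]).round(3))
E
```

```text
scan [ 0.498 -0.035  0.13 ]
strip [ 0.46 -0.05  0.07]
lens [0.427 0.238 0.086]
short [0.575 0.283 0.046]
tray [ 0.515 -0.299  0.02 ]
[0.542 0.06  0.01 ]
[ 0.593 -0.103  0.01 ]
[ 0.475 -0.134  0.01 ]
[0.426 0.024 0.01 ]
[ 0.598 -0.234  0.02 ]
[ 0.588 -0.374  0.02 ]
[ 0.431 -0.36   0.02 ]
[ 0.44  -0.222  0.02 ]
321.3979200173834 327.6658799198395 196.2762147925108 [[ 0.    1.    0.  ]
 [-0.95  0.   -0.31]
 [-0.31 -0.    0.95]] [0.001 0.034 0.155]
```

View pics/crop1.png

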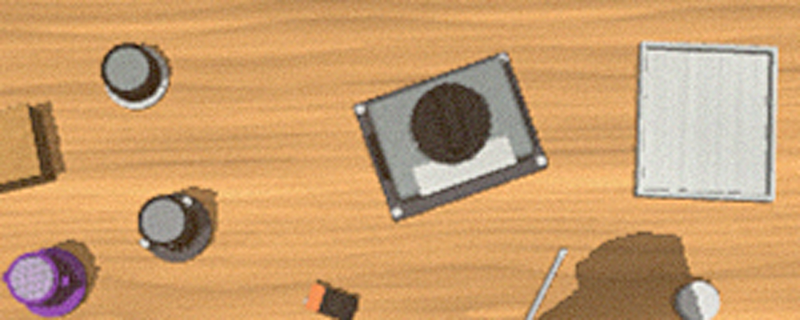

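The crop shows clear scanner plate corners (yaw ≈17.3°, sizes 171×121 mm, which fits), the lens with ribs at crop (188,202) and (144,244), and the tray with yaw ≈-4.5°. Next I'll take close wrist looks at the lens and the cap.

```bash
python3 - <<'E'
from h import *
m=camera_model("top")
def c(u,v,z):return px(m,170+u/2.6667,120+v/2.6667,z).round(4)
print("cap disc",c(451,123,.089),"ribs",c(188,202,.076),c(144,244,.076),"top",c(160,220,.086),"short top",c(128,70,.046))
print(go([0.43,0.235,0.28],np.radians(107)))
w1,a=grab("wrist","w_lens")
print(robot.read_time_s())
print(go([0.507,-0.035,0.30],np.radians(107)))
w2,b=grab("wrist","w_cap")
print(robot.read_time_s())
import pickle;pickle.dump((w1,w2),open("w.pkl","wb"))
cv2.imwrite("pics/both.png",cv2.convertScaleAbs(np.vstack([a,b])[:,:,::-1],alpha=1.6)[:, :])
I=cv2.imread("pics/both.png");cv2.imwrite("pics/bothv.png",np.hstack([cv2.resize(I[:400],(400,250)),cv2.resize(I[400:],(400,250))]))
cv2.imwrite("pics/la.png",cv2.resize(I[40:400,120:520],(660,594)));cv2.imwrite("pics/lb.png",cv2.resize(I[440:800,120:520],(660,594)))
E
```

```text
cap disc [ 0.5079 -0.0362  0.089 ] ribs [0.4389 0.2252 0.076 ] [0.3985 0.269  0.076 ] top [0.4207 0.251  0.086 ] short top [0.58   0.2911 0.046 ]
(array([ 4.49325480e-01, -1.11622349e-01,  1.94503058e+00, -4.44089210e-16,
        1.30818443e+00, -1.41817682e+00]), np.float64(1.8675022996339325))
3.3917
(array([-1.17939622e-01, -8.51755337e-02,  1.88456706e+00, -4.44089210e-16,
        1.34220113e+00,  1.15615073e+00]), np.float64(5.009094953223726))
5.6417
```

View pics/la.png

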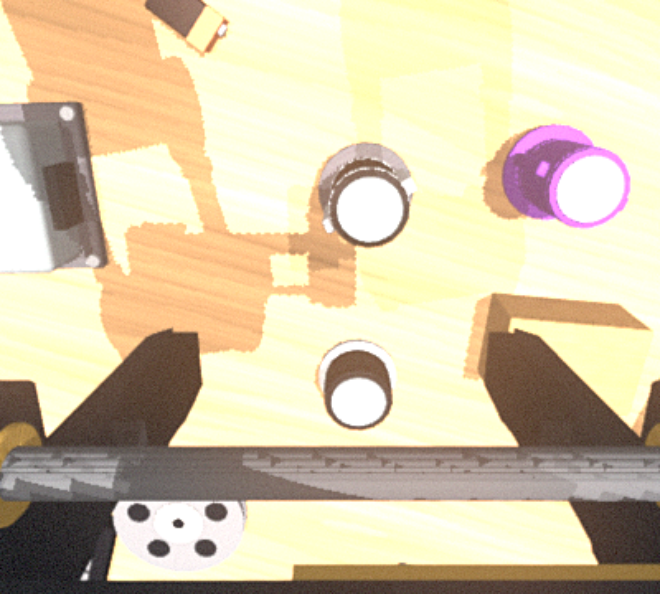

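View pics/lb.png

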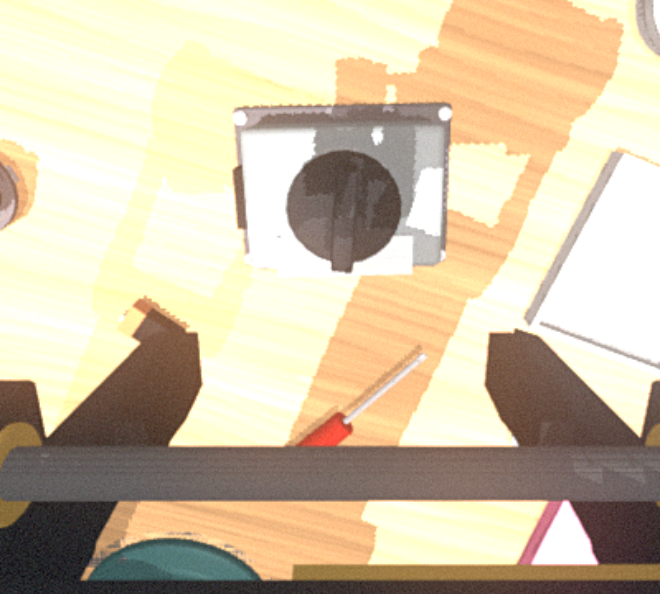

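Lens view: top disc centre at crop (370,208), ribs at (328,226) and (410,188). Cap view: disc centre at (344,207), with the bar running from about (349,158) to (342,266), near vertical in the image.

```bash
python3 - <<'E'
from h import *
import pickle;w1,w2=pickle.load(open("w.pkl","rb"))
P=lambda w,x,y,z:px(w,120+x/1.65,40+y/1.65,z)
print("lens top",P(w1,370,208,.086),"r",P(w1,328,226,.07),P(w1,410,188,.07))
d=P(w1,410,188,.07)-P(w1,328,226,.07);print(np.degrees(np.arctan2(d[1],d[0])),np.hypot(*d[:2]))
print("lens flange c",P(w1,366,188,.022), "rad", P(w1,320,188,.022))
print("cap disc",P(w2,344,207,.089),P(w2,287,207,.089))
a,b=P(w2,349,158,.128),P(w2,342,266,.128);d=a-b;print("bar",a,b,(a+b)/2,np.degrees(np.arctan2(d[1],d[0])),np.hypot(*d[:2]))
a,b=P(w2,239,118,.01),P(w2,445,114,.01);d=a-b;print("plate",a,b,np.degrees(np.arctan2(d[1],d[0])),np.hypot(*d[:2]))
print("screw TL,TR",)
print("short",P(w1,358,400,.046))
I=cv2.imread("pics/w_cap.png");cv2.imwrite("pics/capz.png",cv2.convertScaleAbs(cv2.resize(I[90:220,250:400],(690,598),interpolation=cv2.INTER_CUBIC),alpha=1.3))
I=cv2.imread("pics/w_lens.png");cv2.imwrite("pics/lensz.png",cv2.convertScaleAbs(cv2.resize(I[100:220,270:420],(690,552),interpolation=cv2.INTER_CUBIC),alpha=1.0))
E
```

```text
lens top [0.41970779 0.2503887  0.086     ] r [0.4428981  0.22891264 0.07      ] [0.40232295 0.27337609 0.07      ]
132.38203684507616 0.06019419630166922
lens flange c [0.41851973 0.25021271 0.022     ] rad [0.42859455 0.21714653 0.022     ]
cap disc [ 0.51077907 -0.03367066  0.089     ] [0.49957496 0.00281684 0.089     ]
bar [ 0.5473586  -0.02539386  0.128     ] [ 0.48316957 -0.04082739  0.128     ] [ 0.51526408 -0.03311063  0.128     ] 13.519502242379046 0.06601836567070565
plate [0.5378808  0.06033022 0.01      ] [ 0.58787438 -0.09232099  0.01      ] 108.13372597643789 0.1606292312383043
screw TL,TR
short [0.58039873 0.29411831 0.046     ]
```

View pics/capz.png

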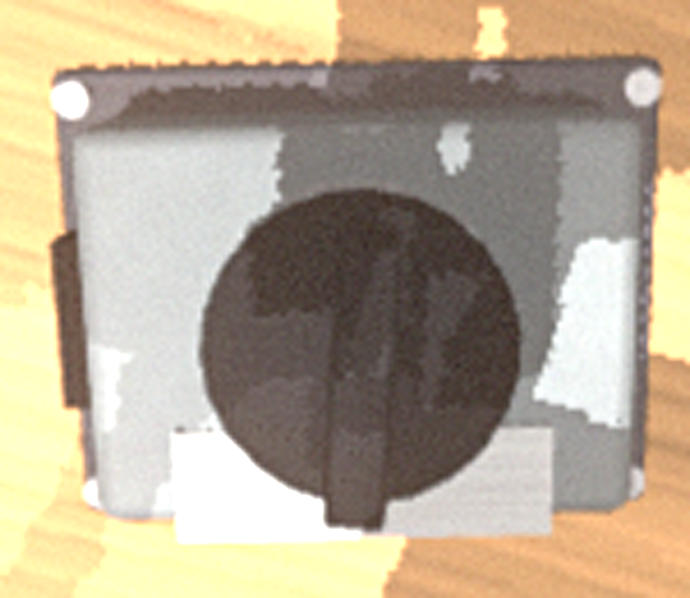

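View pics/lensz.png

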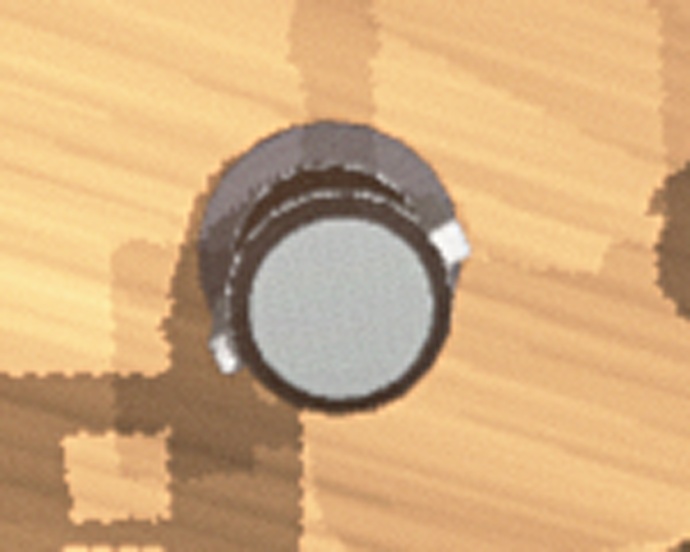

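Cap: disc centre near crop (360,343), with the bar tilted about 4° to the scanner. Lens: top centre at (345,305), ribs at (452,240) and (227,353). I have enough to pick the cap and place it in the tray, then look at the bare mount.

```bash
python3 - <<'E'
from h import *
w=None
yaw=np.radians(283);p=np.array([.512,-.0338])
robot.gripper_to(0.5,30)
robot.movep([*p,.16],down(yaw))
print("touch",robot.move_linear([*p,.102],v=.08,contact_N=8),robot.read_tool_pos())
robot.gripper_to(0,30);print("w",robot.read_width(),robot.read_grasp_force())
robot.move_linear([*p,.20],v=.12)
print("w",robot.read_width(),robot.read_contact_force())
t=np.array([.514,-.298]);y2=np.radians(265.5)
robot.movep([*t,.14],down(y2))
print(robot.move_linear([*t,.024],v=.08,contact_N=5),robot.read_tool_pos(),robot.read_width(),robot.read_time_s())
E
```

```text
touch False [ 0.51234293 -0.033846    0.10218552]
w 0.15869603091518186 30.00026296824217
w 0.15932495860644802 [-0.25648782  0.61175693 -0.95289107]
True [ 0.51358327 -0.2977598   0.02724946] 0.1536690887657836 11.7917
```

```bash
python3 - <<'E'
from h import *
import pickle
robot.gripper_to(0.45)
p=robot.read_tool_pos();robot.move_linear([p[0],p[1],.15],v=.15)
_,t=grab("wrist","w_tray")
robot.movep([.511,-.034,.20],down(np.radians(287.3)))
robot.gripper_to(1.0)
robot.pause(.2)
w,im=grab("wrist","w_mount");pickle.dump(w,open("w3.pkl","wb"))
x,y=map(int,proj(w,[.511,-.034,.084]));print(x,y,robot.read_time_s())
x0,y0=max(0,x-110),max(0,y-100);print(x0,y0)
a=cv2.resize(im[y0:y0+200,x0:x0+220],(660,600),interpolation=cv2.INTER_CUBIC)
cv2.imwrite("pics/mz.png",cv2.convertScaleAbs(a[:,:,::-1],alpha=1.3))
cv2.imwrite("pics/tz.png",t[:,:,::-1])
E
```

```text
328 194 15.5083
218 94
```

View pics/mz.png

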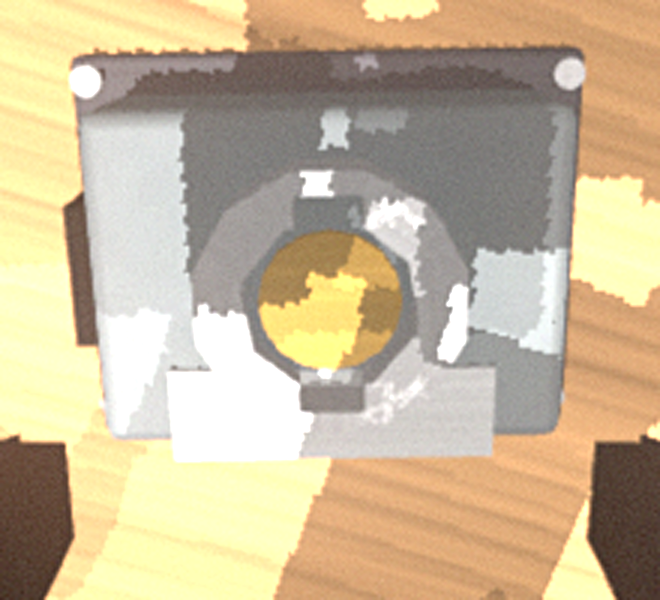

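View pics/tz.png

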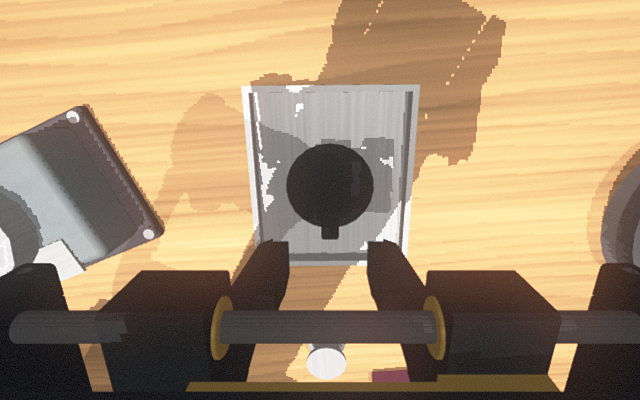

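The mount view shows slot rims at crop (328,195) and (332.5,411), with the hole centre near (330,303). The cap lies flat and grip-up in the tray. Now I'll look at the lens from the same relative pose (TCP 0.116 above its top) so that calibration errors cancel.

```bash
python3 - <<'E'
from h import *
import pickle
w=pickle.load(open("w3.pkl","rb"))
a,b=[px(w,218+x/3,94+y/3,.084) for x,y in((328,195),(332.5,411))]
l,r=[px(w,218+x/3,94+y/3,.084) for x,y in((246,300),(411,300))]
d=a-b;print("mount",(a+b)/2,(l+r)/2,"len",np.hypot(*d[:2]),np.hypot(*(l-r)[:2]),"yaw",np.degrees(np.arctan2(d[1],d[0])))
s,t=[px(w,218+x/3,94+y/3,.01) for x,y in((86,81),(569,73))];d=s-t;print("plate yaw",np.degrees(np.arctan2(d[1],d[0]))-90)
robot.movep([.4198,.2504,.202],down(np.radians(42)))
robot.pause(.2);w,im=grab("wrist","w_lens2");pickle.dump(w,open("w4.pkl","wb"))
x,y=map(int,proj(w,[.4198,.2504,.086]));print(x,y,robot.read_time_s())
x0,y0=x-80,y-80;c=im[y0:y0+160,x0:x0+160]
h=cv2.cvtColor(c,cv2.COLOR_RGB2HSV);m=((h[:,:,1]<50)&(h[:,:,2]>110)).astype(np.uint8)
n,_,st,ce=cv2.connectedComponentsWithStats(m)
for s,e in zip(st[1:],ce[1:]):
    if s[4]>25:print(s,e.round(1))
k=cv2.resize(c,(600,600),interpolation=cv2.INTER_CUBIC);cv2.imwrite("pics/l2.png",k[:,:,::-1]);print(x0,y0)
E
```

```text
mount [ 0.50968166 -0.03397695  0.084     ] [ 0.51143268 -0.03289908  0.084     ] len 0.06259557111657146 0.04546554012810212 yaw 18.483594900174612
plate yaw 18.25381913148277
326 193 17.025
[  47   28   69   48 1250] [80.4 45.9]
[  56   57   51   49 1976] [81.1 80.9]
[ 77 110  11   3  30] [ 82.2 110.9]
246 113
```

View pics/l2.png

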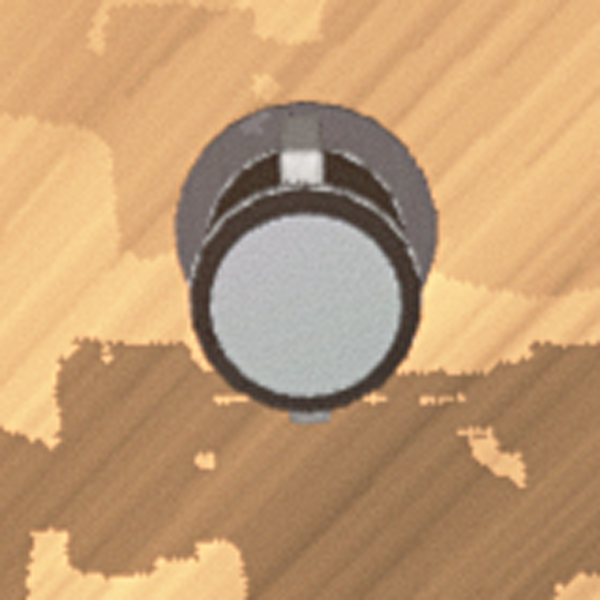

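The lens from above: grey disc centre at crop (305,305), rim at x 191–421, ribs at (302,165) and (310,416), a tilt of about 1.8°. I'll compute the axis, grasp the lens and carry it over the mount.

```bash
python3 - <<'E'
from h import *
import pickle
w=pickle.load(open("w4.pkl","rb"))
P=lambda x,y,z:px(w,246+x/3.75,113+y/3.75,z)
print("disc",P(305.5,305,.086),"rim",P(306,299,.085),"flange",P(306.5,231,.022))
a,b=P(302,165,.076),P(310,416,.076);d=a-b
print("ribs",(a+b)/2,np.degrees(np.arctan2(d[1],d[0])),np.hypot(*d[:2]))
L=(P(305.5,305,.086)+P(306,299,.085)+P(306.5,231,.022))/3;print(L)
y=np.radians(43.5);p=L[:2]
robot.movep([*p,.14],down(y))
print(robot.move_linear([*p,.049],v=.08,contact_N=8))
robot.gripper_to(0,60);print(robot.read_width()*88,robot.read_grasp_force(),robot.read_tool_pos())
robot.move_linear([*p,.20],v=.1)
print(robot.read_width()*88,robot.read_contact_force())
robot.movep([.510,-.034,.20],down(np.radians(108.2)))
robot.move_linear([.510,-.034,.146],v=.1)
print(robot.read_width()*88,robot.read_contact_force(),robot.read_tool_pos(),robot.read_joint_positions(),robot.read_time_s())
grab("wrist","w_ins")
E
```

```text
disc [0.42083078 0.2503742  0.086     ] rim [0.42019469 0.2512483  0.085     ] flange [0.4204201  0.25122319 0.022     ]
ribs [0.42138126 0.24997497 0.076     ] 133.6562284024098 0.05990558068584226
[0.42048185 0.25094856 0.06433333]
False
51.23389171834613 59.955815356224775 [0.42022297 0.25072896 0.04899115]
50.938405493269926 [-0.11557036 -0.45151578 -1.39686076]
51.16032287296794 [-0.42739258  0.32319894 -1.32451874] [ 0.51025795 -0.03388122  0.14619271] [-1.14999603e-01  4.17692309e-02  2.05379916e+00 -2.51222247e-05
  1.04576526e+00 -2.00370460e+00] 23.2
```

```bash
python3 - <<'E'
from h import *
f0=robot.read_contact_force()
print(robot.move_linear([.510,-.034,.1295],v=.03,contact_N=4),robot.read_tool_pos(),robot.read_contact_force()-f0,robot.read_wrist_torque())
if robot.read_tool_pos()[2]<.131:
    print(robot.move_linear([.510,-.034,.115],v=.02,contact_N=17),robot.read_tool_pos(),robot.read_contact_force()-f0,robot.read_wrist_torque(),robot.read_width()*88)
print(robot.read_time_s())
E
```

```text
False [ 0.50998234 -0.03399442  0.12937902] [-0.49366539 -0.46214509 -0.80967771] [ 0.06147599 -0.10099797 -0.05114018]
False [ 0.51042476 -0.03407114  0.11656803] [-5.18182701  0.33436167 11.93677005] [ 0.22050404  0.80943484 -0.01490773] 50.917519974253516
24.825
```

The lens went through the slots and is fully down (12 N). Now I'll turn it clockwise in steps, watching the torque.

```bash
python3 - <<'E'
from h import *
for a in(15,30,45,60,70,75,78,80,82,84,86):
    robot.movep([.510,-.034,.1155],down(np.radians(108.2-a)))
    p=robot.read_tool_pos();R=Ro.from_quat(robot.read_tool_rot(),scalar_first=True).as_matrix()
    T=robot.read_wrist_torque();print(a,p.round(4),np.degrees(np.arctan2(R[1,1],R[0,1])).round(1),robot.read_contact_force().round(1),T.round(2),round(robot.read_width()*88,1))
    if a>=75 and abs(T[2])>1.0: break
print(robot.read_time_s())
E
```

```text
15 [ 0.5101 -0.034   0.1169] 93.2 [-4.3 -0.3 10.8] [ 0.2   0.77 -0.17] 51.1
30 [ 0.5107 -0.0338  0.1171] 78.1 [-5.   0.7  9.3] [ 0.37  0.56 -0.16] 51.1
45 [ 0.5105 -0.0334  0.117 ] 63.1 [-3.4  1.9  9.3] [ 0.61  0.54 -0.12] 51.2
60 [ 0.5111 -0.0335  0.1173] 48.1 [-2.9  2.2  9.9] [ 0.46  0.39 -0.17] 51.0
70 [ 0.5113 -0.0334  0.1173] 38.1 [-2.9  1.9  9.9] [ 0.47  0.34 -0.09] 50.8
75 [ 0.5114 -0.0333  0.1174] 33.1 [-3.3  2.8 10.1] [ 0.5   0.32 -0.17] 50.6
78 [ 0.5115 -0.0333  0.1174] 30.2 [-2.3  2.6  9.2] [ 0.57  0.29 -0.09] 50.7
80 [ 0.5114 -0.0333  0.1174] 28.2 [-1.8  3.2  8.8] [ 0.52  0.3  -0.04] 51.0
82 [ 0.5109 -0.0336  0.1174] 26.2 [-4.5  2.3 10.8] [0.4  0.58 0.2 ] 51.1
84 [ 0.5103 -0.0337  0.1173] 24.2 [-6.   1.1 13. ] [0.32 0.93 0.27] 50.9
86 [ 0.5095 -0.0339  0.1172] 22.3 [-8.   0.6 14.2] [0.2  1.32 0.28] 51.1
28.05
```

The torque reverses at 82–86°, which is the end stop. I'll back off slightly, let it spring up, and check.

```bash
python3 - <<'E'
from h import *
robot.movep([.5105,-.0337,.117],down(np.radians(108.2-83)))
for z in(.1185,.120,.1215,.1225):
    robot.move_linear([.5105,-.0337,z],v=.02);print(robot.read_tool_pos().round(4),robot.read_contact_force().round(1),robot.read_wrist_torque().round(2))
robot.pause(.2)
q=robot.read_tool_rot();p0=robot.read_tool_pos()
# light tug test: still held, must resist upwards
print("tug",robot.move_linear([.5105,-.0337,.126],v=.01,contact_N=8),robot.read_tool_pos().round(4),robot.read_contact_force().round(1))
robot.move_linear([.5105,-.0337,.122],v=.02);print(robot.read_tool_pos().round(4),robot.read_contact_force().round(1),robot.read_time_s())
E
```

```text
[ 0.5106 -0.0338  0.1196] [-3.9 -0.1  7.7] [0.02 0.62 0.16]
[ 0.5106 -0.0338  0.1207] [-3.6  0.2  7.1] [0.01 0.55 0.19]
[ 0.5105 -0.0337  0.1218] [-2.7  0.3  5.1] [0.02 0.41 0.19]
[ 0.5105 -0.0337  0.122 ] [ 0.3 -0.3 -2.2] [-0.07 -0.21  0.14]
tug True [ 0.5105 -0.0337  0.1219] [0.7 0.2 2.6]
[ 0.5105 -0.0337  0.122 ] [ 0.8 -0.3 -0.8] 29.9583
```

The lens is at the predicted locked height (TCP z 0.122) and resists a tug. I'll release, retreat, and check numerically that it hasn't moved.

```bash
python3 - <<'E'
from h import *
robot.gripper_to(1.0);robot.pause(.2)
robot.move_linear([.5105,-.0337,.275],v=.12);robot.pause(.3)
w,im=grab("wrist","w_end")
Z=.159
x,y=map(int,proj(w,[.5105,-.0337,Z]));x0,y0=x-80,y-80
c=im[y0:y0+160,x0:x0+160];h=cv2.cvtColor(c,cv2.COLOR_RGB2HSV)
m=((h[:,:,1]<50)&(h[:,:,2]>110)).astype(np.uint8);n,_,st,ce=cv2.connectedComponentsWithStats(m)
for s,e in zip(st[1:],ce[1:]):
    if s[4]>15:print(s,e.round(1),px(w,x0+s[0]+s[2]/2,y0+s[1]+s[3]/2,Z).round(4))
print(x,y,robot.read_contact_force().round(1),robot.read_time_s())
E
```

```text
[  26    0  113  115 7421] [78.  43.7] [ 0.504  -0.0155  0.159 ]
[  56   56   51   49 1975] [80.9 80.2] [ 0.5115 -0.0335  0.159 ]
[102  57   7   8  16] [105.2  60.2] [ 0.522  -0.0102  0.159 ]
[  0 151  19   9  87] [  6.3 156.6] [ 0.4834 -0.1244  0.159 ]
327 195 [0.5 1.2 0.8] 32.625
```

The top disc has the same apparent size and sits within 1 mm of the mount axis at the locked height. Handing in.

```bash
python3 -c "
from plant import robot
print(robot.finish_job())"
```

```text
the job is handed in; nothing more can be done
None
```

I handed the job in at about 33 s: the dust cap lies grip-up in the tray, and the long lens is locked upright in the mount; the short lens was never touched. The hand-in returned no verdict, and I inferred the lens's final lug angle from the gripper angle rather than measuring it.

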